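Set the beacon antenna heading and lock it with the jam nut

TASK

With the blue winged jam nut still backed off, turn the antenna on the yellow beacon until the red line on its head is in line with the red index on the beacon's lid. Then run the jam nut clockwise all the way down against the brass adapter and nip it up firmly, but not so hard that the antenna is dragged off its heading. Leave the other things on the counter as they are.

Things in the scene. Friction and masses are not known exactly. Their poses are not given: they have to be found in the camera images.
- beacon: Yellow sealed beacon housing, 170 (x) x 150 (y) x 70 mm high, bolted to the counter and immovable; origin at the centre of its underside, z up. Its z axis is the stem axis: there a fixed brass antenna adapter stands on the lid, and a vertical threaded steel stem (24 mm diameter, right-hand thread, 8 mm lead) rises from it and carries the antenna head.
- adapter_face (a point): Centre of the brass adapter's flat round top face (about 26 mm radius), on the stem axis, 100 mm above the counter. The jam nut comes down on this face. Below it the adapter widens to a 36 mm radius flange on the lid, over a flat white bearing ring 120 mm across.
- index (a point): Outer end of the red index bar (6 mm wide, flat on the lid), 70 mm from the stem axis along the beacon's +x axis and 73 mm above the counter; its x axis points outwards along the index.
- antenna (a joint): Heading of the antenna, rad: 0 = red line in line with the index and pointing the same way; positive = turned counterclockwise seen from above. It turns stiffly (0.6 N m of friction), stays where it is left, and rises or sinks only 1.3 mm per rad with its thread. The jam nut rides round with it.
- antenna_top (a point): Centre of the top face of the antenna head, on the stem axis, about 156 mm above the counter; x axis along the red line towards the nose, z up. The head is a white block 46 mm long (x), 32 mm wide (y, two parallel flat sides to grip), 22 mm tall (134 to 156 mm above the counter), with an 18 mm wide nose reaching 35 mm from the axis along +x.
- pointer (a point): Front tip of the red line on the head's nose, 35 mm from the stem axis along the head's +x, 4 mm below the top face.
- jam_nut (a joint): Turning of the jam nut on the stem relative to the antenna, rad: 0 = down hard on the brass adapter (end stop); positive = backed off counterclockwise seen from above, 2.6 to 5.6 rad at the start, each rad lifting it 1.27 mm. It runs easily (0.10 N m, about 2 N at a wing) until it meets the adapter. There 5 to 8 N at a wing nips it up; over about 9 N drags the antenna round.
- nut_hub (a point): Centre of the underside of the blue anodised jam nut's hub (21 mm radius, 18 mm tall) on the stem axis; level with the adapter face when the nut is home. Its +y axis points to wing_a.
- wing_a (a point): Middle of the top edge of one of the nut's two upright wings, half a turn apart, 64 mm from the stem axis; y axis outwards. Each wing is a flat plate 10 mm thick, 54 to 74 mm from the axis, its top edge 46 mm and lower edge 4 mm above the hub's underside, joined to the hub by a low arm with a sloping web. Too far apart to grip across: push one wing sideways.
- wing_b (a point): The same point on the other wing, 64 mm from the axis; its y axis points inwards, to the stem.
- canister: Blue steel canister with a steel screw top, 80 mm diameter, 154 mm tall, standing loose on the counter; origin at the centre of its underside. Leave alone.
- stake: Orange polymer stake, T section, about 300 mm long (along x), 24 mm wide, 21 mm high, lying loose; origin at the middle of its underside. Leave alone.
- spare_adapter: Spare brass antenna adapter, 68 mm diameter flange, 44 mm tall, standing loose; origin at the centre of its underside. Leave alone.
- battery_pack: Black and green battery pack, 90 x 64 x 56 mm plus two terminals 8 mm high, loose; origin at the centre of its underside. Leave alone.
- screwdriver: Screwdriver lying loose on the counter. Leave alone.

How it is judged (in metres and radians):
On the way, in this order (a step that is already met when the one before it is completed fails the run):
1. the antenna's red line is in line with the red index (within about 5 degrees) while the jam nut is still backed off (value of joint antenna between -0.09 and 0.09 rad and value of joint jam_nut above 1 rad), for 0.2 s.
2. the jam nut is down on the brass adapter and nipped up: pressed on by the fingers with at least 4 N at its end stop (value of joint jam_nut below 0.06 rad and contact force between the fingers and jam_nut above 4 N), for 0.05 s.
At the end, for the whole second after the job is handed in: The antenna's red line is within 0.09 rad (about 5 degrees) of the red index, the jam nut is down on the brass adapter within 0.06 rad of its end stop, both are at rest and nothing is held (value of joint antenna between -0.09 and 0.09 rad and value of joint jam_nut below 0.06 rad and velocity of joint antenna between -0.05 and 0.05 rad/s and velocity of joint jam_nut between -0.05 and 0.05 rad/s); the robot touches nothing.
It fails at once if the canister is shifted by more than 25 mm or tipped (distance of canister from where it was at the start of the episode above 0.025 m or angle between canister's own z axis and vertical above 0.3 rad).
It fails at once if the stake, the spare adapter, the battery pack or the screwdriver is shifted by more than 25 mm (distance of any of stake, spare_adapter, battery_pack, screwdriver from where it was at the start of the episode above 0.025 m).
It also fails if it takes over 61 s, if anything falls off the work surface, if the arm or the gripper's body presses on something with over 40 N, if the wrist force passes 120 N, or if a joint passes its speed limit or range.

ROBOT

A 6-joint arm with a two-finger parallel gripper is mounted at the origin on the work surface. World frame = base frame: x ahead of the robot, y to its left, z up, the work surface at z = 0. Lengths are in m, angles in degrees, forces in N, time in s.
With the tool pointing down it reaches from about 0.4 to 0.825 m from the base axis. Payload 7 kg.
Tool frame: the origin (TCP) lies on the centre line of the jaws, within the pads' length; the fingertips stand 19 mm ahead of it and the grasp point (between the pads) is the TCP; z points along the fingers, y is the line along which they close (so a half turn about z gives the same grasp; the last joint's range is limited). The gripper opens to 88 mm and grips with 3 to 60 N. Pads are 19 mm wide; open, the fingers measure 130 mm over their backs; the gripper's body (78 mm by 193 mm) begins 47 mm behind the grasp point.
Start: joints at [86.408, 20.546, 0.682, 0, -70.136, -16.507], TCP at [0.232, 0.634, 0.246] pointing down, gripper open.
Joint ranges: [-176.03, 176.03], [-82.01, 121.73], [-58.28, 71.71], [-173.87, 95.51], [-174.79, -0.11], [-173.66, 173.66]. Speed limits (degrees/s): [136.94, 136.94, 172.46, 180, 180, 180].

INTERFACE

Orientations are given as [roll, pitch, yaw] about the fixed x, y, z axes, in that order (R = Rz(yaw) Ry(pitch) Rx(roll)).
In Python, from plant import get_state, capture, close_job gives the robot as it stands.
- The arm moves only by the tool apply_moves, never from a script. Its argument "targets" is a list of rows, each a list of 7 numbers: the opening, from 0 (shut) to 1 (fully open), then the shift along the tool's x, y, z normalised to -1 to 1, where 1 is 1000 mm, then the turn, a rotation vector about the tool's x, y, z normalised to -1 to 1, where 1 is 90 degrees. In form: [[claw, tx, ty, tz, ax, ay, az], ...]. A call has 1 to 20 rows; each row shifts and turns the commanded pose from where the row before left it, along the tool's axes as they then stand; what a row does not reach is not made up. A row lasts 1/12 s, in which the tool goes at most 41.7 mm and 7.16 degrees, less where a joint would pass 70% of its speed; a pose out of reach is approached as far as the arm can. A call with a number of a shift or a turn outside -1 to 1 is refused whole. A call with a gripper value outside its range is refused whole. The fingers move at their own pace and stop on an object; "newtons" is the grip in N (left out, the last holds). Time passes only in rows, so rows that do not move let the fingers close. It gives the time, the measured TCP pose, the force, the opening and the grip force at its end, in the units of the state.
- get_state(): the state, without advancing time (a new reading comes with each control period).
- capture(name): name is "scene" or "top" or "wrist"; returns a dict with "frame" (400x640x3 uint8, red, green, blue), "range_z" (400x640 float32, m along the optical axis (not along the pixel's ray), 0 where there is no reading), "camera_matrix" (3x3 intrinsics, pixels), "T" (4x4, takes a point from camera to world coordinates). Camera axes: x right, y down, z forward; pixel columns grow to the right and rows downward; lengths in m; the calibration is good to about 2 mm. The wrist camera is an equidistant fisheye: a pixel r from the principal point sees the ray r / f radians off the axis. A picture is of the moment at which its call begins.
- close_job(): hands the job in; it is judged then, once.
The state is a dict: "time_s": time; "joints": joint angles; "qd": joint speeds; "joint_torque": joint torques, N m; "tcp_pos": TCP position; "eef_rot": TCP orientation; "contact_force": force on the tool from outside, world axes, zero at the start; "moment": the same for the moment, N m; "gripper_width": finger opening in m; "gripper_force": force on a finger pad.
Only numpy, scipy, OpenCV 4.12 (cv2) and the standard library are available. Lean on these libraries where they do the work, as an engineer would, in place of code of your own. Each camera call takes 0.05 s, during which the arm holds its last target. There are 200 camera calls.

## Working session

There is one attempt and no reset: what is moved stays moved. The work goes in short steps, Python scripts to look and compute and a tool call to move; the robot and the scene stay as the last step left them, time stands still between calls to the robot, and variables do not carry over. Pictures are saved under pics/ and viewed, at most 10 in all, crops included, and the job is handed in when it is done.

Besides the shell and the picture viewer there is one more tool, called after "Call:" as name([rows], argument=value, ...), one row to a line, values as JSON. apply_moves: Moves the arm, as the interface text tells. Scaled input: -1 to 1 covers 1000 mm each way for a shift and 90 degrees each way for a turn. Its arguments: {"type":"object","properties":{"targets":{"type":"array","items":{"type":"array","items":{"type":"number"}}},"newtons":{"type":"number"}},"required":["targets"]}

```bash
mkdir -p pics; cat > h.py <<'E'
import numpy as np,cv2
from plant import get_state,capture
def save(n,im): cv2.imwrite('pics/'+n,im[:,:,::-1])
def pts(c):
    z=c['range_z'];K=c['camera_matrix'];v,u=np.mgrid[:z.shape[0],:z.shape[1]]
    p=np.stack([(u-K[0,2])/K[0,0]*z,(v-K[1,2])/K[1,1]*z,z],-1)
    return p@c['T'][:3,:3].T+c['T'][:3,3]
E
python3 - <<'E'
from h import *
print(get_state())
for n in('top','scene'):
    c=capture(n);save(n+'0.png',c['frame']);np.savez(n+'0.npz',**c);print(n,c['T'].round(3).tolist(),c['camera_matrix'][0])
    P=pts(c);hsv=cv2.cvtColor(c['frame'],cv2.COLOR_RGB2HSV)
    for k,lo,hi in(('yellow',(22,120,80),(35,255,255)),('blue',(100,120,40),(125,255,255)),('red',(0,150,80),(6,255,255)),('red2',(174,150,80),(180,255,255))):
        m=cv2.inRange(hsv,lo,hi);N,l,s,ce=cv2.connectedComponentsWithStats(m)
        for i in range(1,N):
            if s[i,4]>15:
                q=P[(l==i)&(c['range_z']>0)]
                if len(q): print(k,s[i].tolist(),np.median(q,0).round(3),q.min(0).round(3),q.max(0).round(3))
E
```

```text
{'time_s': 0.0, 'joints': array([ 8.64082736e+01,  2.05886336e+01,  6.32789431e-01, -2.05007261e-02,
       -7.01370386e+01, -1.65091168e+01]), 'qd': array([-0.02791085, -0.14638306,  0.01481865,  0.10331008,  0.06674924,
        0.02633929]), 'joint_torque': array([ 9.57072116e-04, -5.82713234e+01,  2.93070441e+01,  6.99766651e+00,
        7.16846334e-03, -1.57981781e-04]), 'tcp_pos': array([0.23181699, 0.63343603, 0.24464562]), 'eef_rot': array([ 1.79905469e+02, -7.91927592e-03, -2.01078179e+01]), 'contact_force': array([ 0.34821571, -0.06736477,  0.79807643]), 'moment': array([ 0.01513784, -0.01537416,  0.06294762]), 'gripper_force': 0.0, 'gripper_width': 0.08760082262039375}
top [[0.018, -0.983, 0.185, 0.295], [-1.0, -0.016, 0.009, -0.012], [-0.005, -0.185, -0.983, 1.439], [0.0, 0.0, 0.0, 1.0]] [460.2135894    0.         310.38402393]
yellow [277, 109, 6, 7, 36] [0.889 0.11  0.008] [0.876 0.1   0.003] [0.9   0.117 0.015]
yellow [287, 177, 65, 69, 1581] [ 0.54  -0.025  0.07 ] [ 0.449 -0.123  0.001] [0.656 0.07  0.146]
yellow [319, 212, 9, 10, 27] [ 0.526 -0.038  0.079] [ 0.516 -0.
[... 1843 characters left out ...]
] [-0.739  0.886 -0.338] [0.012 1.395 0.194]
blue [413, 163, 32, 39, 747] [0.516 0.345 0.075] [ 0.385  0.32  -0.002] [0.529 0.459 0.138]
blue [321, 176, 11, 15, 87] [0.53  0.026 0.131] [ 0.376  0.007 -0.004] [0.541 0.063 0.154]
blue [290, 193, 28, 15, 161] [ 0.577 -0.059  0.121] [ 0.522 -0.089  0.068] [ 0.596 -0.007  0.153]
blue [305, 283, 87, 50, 3076] [0.872 0.043 0.004] [ 0.8   -0.071 -0.009] [0.935 0.158 0.034]
red [321, 0, 32, 56, 1149] [-0.958  0.304 -0.277] [-0.986  0.087 -0.432] [-0.066  0.365  0.382]
red [355, 0, 14, 55, 494] [-0.958  0.426 -0.241] [-0.981  0.396 -0.428] [-0.934  0.456 -0.08 ]
red [448, 146, 12, 23, 138] [0.355 0.496 0.021] [ 0.299  0.486 -0.006] [0.399 0.519 0.029]
```

View pics/top0.png

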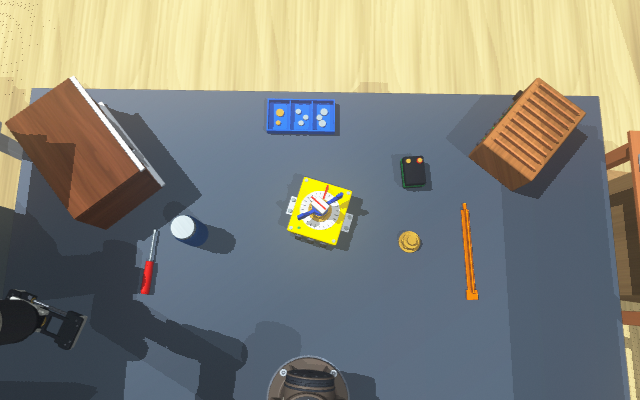

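View pics/scene0.png

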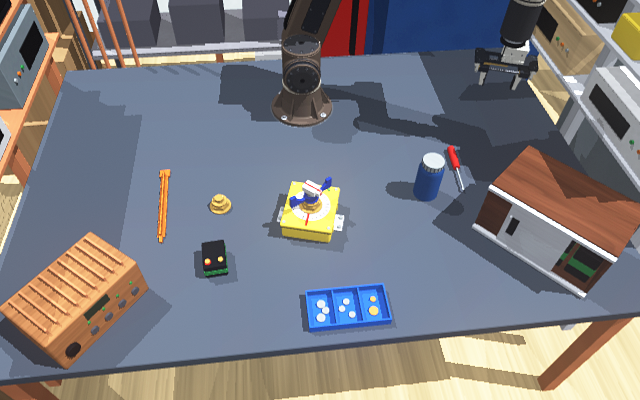

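The top view shows the beacon near pixel (320,210), with the index bar at about (325,192) pointing up and slightly right and the red line on the head running from (311,197) to (326,209). The scene view shows the same layout, and the path to the beacon is clear above the canister. I'm moving above it.

Call:
apply_moves([
  [1,0.0264,0.0255,-0.005,0,0,0],
  [1,0.0264,0.0255,-0.005,0,0,0],
  [1,0.0264,0.0255,-0.005,0,0,0],
  [1,0.0264,0.0255,-0.005,0,0,0],
  [1,0.0264,0.0255,-0.005,0,0,0],
  [1,0.0264,0.0255,-0.005,0,0,0],
  [1,0.0264,0.0255,-0.005,0,0,0],
  [1,0.0264,0.0255,-0.005,0,0,0],
  [1,0.0264,0.0255,-0.005,0,0,0],
  [1,0.0264,0.0255,-0.005,0,0,0],
  [1,0.0264,0.0255,-0.005,0,0,0],
  [1,0.0264,0.0255,-0.005,0,0,0],
  [1,0.0264,0.0255,-0.005,0,0,0],
  [1,0.0264,0.0255,-0.005,0,0,0],
  [1,0.0264,0.0255,-0.005,0,0,0],
  [1,0.0264,0.0255,-0.005,0,0,0],
  [1,0.0264,0.0255,-0.005,0,0,0],
  [1,0.0264,0.0255,-0.005,0,0,0],
  [1,0.0264,0.0255,-0.005,0,0,0],
  [1,0.0264,0.0255,-0.005,0,0,0],
])

```text
time_s: 1.77
tcp_pos: [0.5528, -0.0284, 0.3456]
eef_rot: [180.0, 0.0, -20.1]
contact_force: [1.3, -0.3, 0.3]
gripper_width: 0.0878
gripper_force: 0.0
```

```bash
cat >> h.py <<'E'
def wpts(c):
    z=c['range_z'];K=c['camera_matrix'];v,u=np.mgrid[:z.shape[0],:z.shape[1]]
    a=(u-K[0,2])/K[0,0];b=(v-K[1,2])/K[1,1];r=np.hypot(a,b)+1e-9;t=np.tan(r)
    p=np.stack([a/r*t*z,b/r*t*z,z],-1)
    return p@c['T'][:3,:3].T+c['T'][:3,3]
def ortho(c,cx,cy,half=.13,res=.0005):
    "top-down resample of the wrist view through its own depth"
    P=wpts(c);ok=(c['range_z']>0)&(abs(P[...,0]-cx)<half)&(abs(P[...,1]-cy)<half)
    return P,ok
E
python3 - <<'E'
from h import *
s=get_state();print(s['time_s'],s['tcp_pos'],s['eef_rot'],s['joints'])
c=capture('wrist');save('w1.png',c['frame']);np.savez('w1.npz',**c);print(c['T'].round(3).tolist(),c['camera_matrix'].round(1).tolist())
P=wpts(c);hsv=cv2.cvtColor(c['frame'],cv2.COLOR_RGB2HSV);ok=c['range_z']>0
near=ok&(np.hypot(P[...,0]-.553,P[...,1]+.027)<.14)&(P[...,2]>.05)
for k,lo,hi in(('yellow',(22,120,80),(35,255,255)),('blue',(100,120,40),(125,255,255)),('red',(0,150,80),(6,255,255)),('red2',(174,150,80),(180,255,255))):
    m=cv2.inRange(hsv,lo,hi)*near.astype('u1');N,l,st,ce=cv2.connectedComponentsWithStats(m)
    for i in range(1,N):
        if st[i,4]>20:
            q=P[l==i];print(k,st[i].tolist(),np.median(q,0).round(3),q.min(0).round(3),q.max(0).round(3))
hd=near&(P[...,2]>.146)&(P[...,2]<.164)&(hsv[...,1]<70)
q=P[hd];print('head',len(q),q.mean(0),cv2.minAreaRect(q[:,:2].astype('f4')*1000))
E
```

```text
1.7667 [ 0.55280989 -0.02839699  0.34563538] [ 1.79999519e+02  1.67371830e-02 -2.00988436e+01] [ 1.73258776e+01  6.20417994e+00 -5.26307676e+00 -9.98845642e-03
 -7.85463276e+01  5.25772635e+01]
[[-0.343, -0.902, -0.264, 0.625], [-0.939, 0.329, 0.095, -0.055], [0.001, 0.281, -0.96, 0.485], [0.0, 0.0, 0.0, 1.0]] [[309.7, 0.0, 321.6], [0.0, 309.7, 200.7], [0.0, 0.0, 1.0]]
yellow [259, 102, 119, 129, 6955] [ 0.572 -0.033  0.07 ] [ 0.451 -0.124  0.063] [0.658 0.071 0.148]
yellow [323, 145, 11, 8, 41] [ 0.578 -0.047  0.076] [ 0.573 -0.054  0.074] [ 0.583 -0.041  0.091]
yellow [297, 147, 16, 16, 98] [ 0.581 -0.015  0.076] [ 0.573 -0.028  0.074] [ 0.588 -0.003  0.091]
yellow [316, 146, 8, 9, 29] [ 0.58  -0.037  0.077] [ 0.575 -0.04   0.075] [ 0.584 -0.033  0.1  ]
yellow [470, 253, 14, 45, 234] [ 0.567 -0.084  0.412] [ 0.558 -0.087  0.404] [ 0.571 -0.081  0.415]
yellow [160, 254, 12, 44, 193] [0.599 0.004 0.412] [0.591 0.002 0.405] [0.603 0.008 0.415]
yellow [295, 295, 258, 34, 1988] [ 0.564 -0.068  0.42 ] [ 0.548 -0.11   0.415] [ 0.578 -0.031  0.423]
yellow [440, 377, 5, 23, 66] [ 0.516 -0.066  0.411] [ 0.512 -0.067  0.405] [ 0.519 -0.064  0.414]
blue [309, 130, 56, 42, 590] [ 0.574 -0.059  0.124] [ 0.55  -0.091  0.07 ] [ 0.592 -0.021  0.153]
blue [278, 193, 30, 37, 330] [0.53  0.019 0.133] [ 0.516 -0.005  0.072] [0.542 0.037 0.152]
red [316, 111, 4, 32, 79] [ 0.607 -0.043  0.073] [ 0.589 -0.05   0.071] [ 0.629 -0.036  0.075]
red [290, 172, 47, 20, 135] [ 0.56  -0.02   0.158] [ 0.54  -0.042  0.156] [ 0.577 -0.001  0.16 ]
head 1204 [ 0.55688308 -0.02570972  0.15623424] ((556.7117919921875, -25.959274291992188), (57.003082275390625, 139.403076171875), 12.004758834838867)
```

View pics/w1.png

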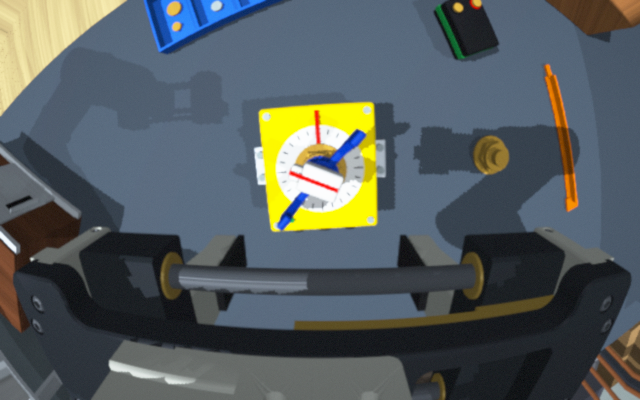

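The wrist view shows the index bar at (318,111–142), the head's red line from (290,172) to (337,192), and the wings at (358,137) and (284,220). I'll crop in to find the nose end and fit the axis.

```bash
python3 - <<'E'
from h import *
c=dict(np.load('w1.npz'));P=wpts(c);f=c['frame'];hsv=cv2.cvtColor(f,cv2.COLOR_RGB2HSV)
save('w1c.png',cv2.resize(f[90:240,240:400],None,fx=5,fy=3.9,interpolation=cv2.INTER_CUBIC)[:585])
red=(((hsv[...,0]<8)|(hsv[...,0]>172))&(hsv[...,1]>120)&(hsv[...,2]>80))
blue=cv2.inRange(hsv,(100,120,40),(125,255,255))>0
near=(c['range_z']>0)&(np.hypot(P[...,0]-.553,P[...,1]+.027)<.1)
def fit(q):
    m=q.mean(0);u,s,v=np.linalg.svd(q-m);t=(q-m)@v[0];return m,v[0],m+v[0]*t.min(),m+v[0]*t.max()
for n,lo,hi in(('idx',.065,.08),('line',.15,.165)):
    q=P[red&near&(P[...,2]>lo)&(P[...,2]<hi)][:,:2];m,d,a,b=fit(q);print(n,len(q),m,np.degrees(np.arctan2(d[1],d[0])),a,b)
h=near&(P[...,2]>.153)&(P[...,2]<.162)&(hsv[...,1]<60);print('head',cv2.minAreaRect(P[h][:,:2].astype('f4')*1000))
w=blue&near&(P[...,2]>.135);W=P[w];A=W[W[:,1]<-.03];B=W[W[:,1]>-.03]
for q in(A,B):
    top=np.percentile(q[:,2],90);t=q[q[:,2]>top-.006];print('wing',len(t),top,t.mean(0),t.min(0),t.max(0))
# white ring circle on lid
y=near&(P[...,2]>.066)&(P[...,2]<.08)&(hsv[...,1]<60)&(hsv[...,2]>140);q=P[y][:,:2].astype('f4')*1000
print('ring',cv2.minEnclosingCircle(q))
ye=near&(cv2.inRange(hsv,(22,120,80),(35,255,255))>0)
ye=(c['range_z']>0)&(np.hypot(P[...,0]-.553,P[...,1]+.027)<.13)&(abs(P[...,2]-.07)<.005)&(cv2.inRange(hsv,(20,120,80),(35,255,255))>0)
print('lid',cv2.minAreaRect(P[ye][:,:2].astype('f4')*1000))
E
```

```text
idx 91 [ 0.60693353 -0.0429905 ] 163.43958035543588 [ 0.62888622 -0.04951837] [ 0.58904575 -0.03767137]
line 167 [ 0.55889305 -0.02117953] -131.69229596919172 [ 0.57658689 -0.00131503] [ 0.539718   -0.04270697]
head ((557.1281127929688, -23.148414611816406), (57.39532470703125, 33.08966064453125), 48.30963134765625)
wing 140 0.15146552142981373 [ 0.58520721 -0.08168793  0.15033791] [ 0.57810593 -0.09066911  0.14693788] [ 0.59229811 -0.07325603  0.15259844]
wing 111 0.15138383830051444 [0.5237629  0.02765923 0.15016244] [0.51588954 0.01851122 0.14622885] [0.52955451 0.03674913 0.15213608]
ring ((552.939208984375, -27.049407958984375), 99.86693572998047)
lid ((553.9765014648438, -27.285629272460938), (156.627197265625, 175.18247985839844), 73.5546875)
```

View pics/w1c.png

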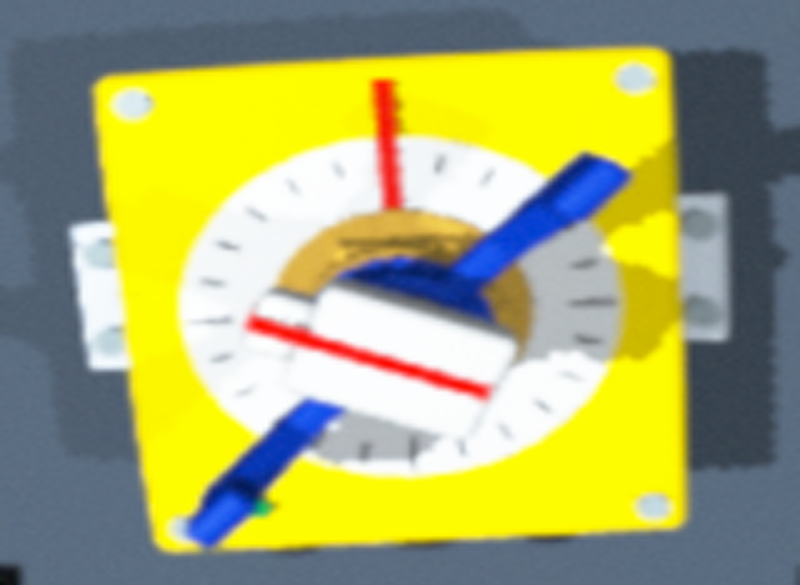

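The nose is the left end, at crop (250,322). The axis is at about (0.554,-0.027), the index heads -16.5° and the head 48.3°, so the antenna is about +65°. I'm now yawing to the head and descending with a part-open gripper.

Call:
apply_moves([
  [0.57,0,0,0.0125,0,0,-0.076],
  [0.57,0,0,0.0125,0,0,-0.076],
  [0.57,0,0,0.0125,0,0,-0.076],
  [0.57,0,0,0.0125,0,0,-0.076],
  [0.57,0,0,0.0125,0,0,-0.076],
  [0.57,0,0,0.0125,0,0,-0.076],
  [0.57,0,0,0.0125,0,0,-0.076],
  [0.57,0,0,0.0125,0,0,-0.076],
  [0.57,0,0,0.0125,0,0,-0.076],
  [0.57,0,0,0.0125,0,0,-0.076],
  [0.57,0.0018,0,0,0,0,0],
  [0.57,0,0,0,0,0,0],
  [0.57,0,0,0.011,0,0,0],
  [0.57,0,0,0.011,0,0,0],
  [0.57,0,0,0.011,0,0,0],
  [0.57,0,0,0.011,0,0,0],
  [0.57,0,0,0.011,0,0,0],
  [0.57,0,0,0.011,0,0,0],
  [0.57,0,0,0,0,0,0],
])

```text
time_s: 3.4
tcp_pos: [0.5523, -0.0254, 0.1517]
eef_rot: [-179.9, 0.2, 48.3]
contact_force: [-0.4, -0.6, 0.4]
gripper_width: 0.0499
gripper_force: 0.0
```

Call:
apply_moves([
  [0.57,0,0.0023,-0.002,0,0,0],
  [0.57,0,0,0,0,0,0],
  [0,0,0,0,0,0,0],
  [0,0,0,0,0,0,0],
  [0,0,0,0,0,0,0],
  [0,0,0,0,0,0,0],
  [0,0,0,0,0,0,0],
  [0,0,0,0,0,0,0],
], newtons=60)

```text
time_s: 4.07
tcp_pos: [0.5541, -0.0253, 0.157]
eef_rot: [-179.8, -0.0, 48.3]
contact_force: [-8.8, 9.2, 7.8]
gripper_width: 0.0319
gripper_force: 60.0
```

Call:
apply_moves([
  [0,0,-0.001,0,0,0,0],
  [0,0,0,0,0,0,0.06],
  [0,0,0,0,0,0,0.06],
  [0,0,0,0,0,0,0.06],
  [0,0,0,0,0,0,0.06],
  [0,0,0,0,0,0,0.06],
  [0,0,0,0,0,0,0.06],
  [0,0,0,0,0,0,0.06],
  [0,0,0,0,0,0,0.06],
  [0,0,0,0,0,0,0.06],
  [0,0,0,0,0,0,0.06],
  [0,0,0,0,0,0,0.06],
  [0,0,0,0,0,0,0.06],
  [0,0,0,0,0,0,0],
  [0,0,0,0,0,0,0],
])

```text
time_s: 5.32
tcp_pos: [0.5542, -0.0262, 0.1557]
eef_rot: [180.0, 0.1, -16.4]
contact_force: [3.2, -2.2, -9.3]
gripper_width: 0.0316
gripper_force: 60.0
```

Call:
apply_moves([
  [0.57,0,0,0,0,0,0],
  [0.57,0,0,0,0,0,0],
  [0.57,0,0,0,0,0,0],
  [0.57,0,0,-0.02,0,0,0],
  [0.57,0,0,-0.03,0,0,0],
  [0.57,0,0,-0.03,0,0,0],
  [0.57,0,0,-0.03,0,0,0],
  [0.57,0,0,-0.03,0,0,0],
  [0.57,0,0,-0.03,0,0,0],
  [0,0,0,0,0,0,0],
  [0,0,0,0,0,0,0],
])

```text
time_s: 6.23
tcp_pos: [0.5555, -0.0258, 0.3293]
eef_rot: [-179.9, -0.3, -16.4]
contact_force: [-0.9, -0.9, -0.9]
gripper_width: 0.0416
gripper_force: 0.0
```

```bash
cat >> h.py <<'E'
def look(name):
    c=capture('wrist');P=wpts(c);f=c['frame'];hsv=cv2.cvtColor(f,cv2.COLOR_RGB2HSV)
    red=(((hsv[...,0]<8)|(hsv[...,0]>172))&(hsv[...,1]>120)&(hsv[...,2]>80))
    blue=cv2.inRange(hsv,(100,120,40),(125,255,255))>0
    near=(c['range_z']>0)&(np.hypot(P[...,0]-.554,P[...,1]+.027)<.1)
    for n,lo,hi in(('idx',.065,.08),('line',.148,.165)):
        q=P[red&near&(P[...,2]>lo)&(P[...,2]<hi)][:,:2]
        if len(q)<9: print(n,'none');continue
        m=q.mean(0);v=np.linalg.svd(q-m)[2][0];v=v*np.sign(v[0]);t=(q-m)@v
        print(n,len(q),m.round(4),'deg',np.degrees(np.arctan2(v[1],v[0])).round(1),(m+v*t.min()).round(4),(m+v*t.max()).round(4))
    N,l,st,ce=cv2.connectedComponentsWithStats((blue&near).astype('u1'))
    C=np.array([.554,-.027])
    R=np.hypot(P[...,0]-C[0],P[...,1]-C[1]);w=blue&near&(R>.05)&(P[...,2]>.125)&(P[...,2]<.17)
    N,l,st,ce=cv2.connectedComponentsWithStats(w.astype('u1'))
    for i in range(1,N):
        if st[i,4]>20:
            q=P[l==i];top=np.percentile(q[:,2],90);t=q[q[:,2]>top-.006].mean(0);d=t[:2]-C
            print('wing',len(q),'top',top.round(4),t.round(4),'r',np.hypot(*d).round(4),'deg',np.degrees(np.arctan2(d[1],d[0])).round(1))
    save(name,f);return c
E
python3 - <<'E'
from h import *
look('w2.png');s=get_state();print(s['time_s'],s['tcp_pos'],s['eef_rot'],s['contact_force'])
E
```

```text
idx 100 [ 0.6085 -0.0435] deg -16.4 [ 0.5884 -0.0376] [ 0.6291 -0.0495]
line 191 [ 0.5646 -0.0305] deg -16.3 [ 0.5344 -0.0216] [ 0.5874 -0.0372]
wing 237 top 0.1497 [0.5916 0.0237 0.1485] r 0.0631 deg 53.5
wing 240 top 0.1499 [ 0.5176 -0.079   0.1486] r 0.0634 deg -125.0
6.2833 [ 0.55479503 -0.02584913  0.32747186] [-1.79920830e+02 -9.65570688e-02 -1.64501696e+01] [-0.09335949 -0.04947735 -0.89098119]
```

View pics/w2.png

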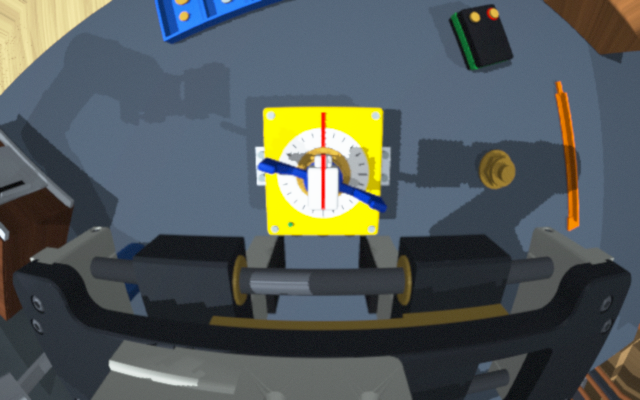

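The red line is now in line with the index (pixel column 323), within about 0.1°. The nut is about 3 rad up, with wings at 53.5° and -125°. Next I straddle the far-left wing with the fingers part open and push it clockwise around the axis.

Call:
apply_moves([
  [0.34,0.0108,-0.0293,0,0,0,0],
  [0.34,0.0107,-0.0292,0,0,0,0],
  [0.34,0,0,0.0125,0,0,-0.0777],
  [0.34,0,0,0.0125,0,0,-0.0777],
  [0.34,0,0,0.0125,0,0,-0.0777],
  [0.34,0,0,0.0125,0,0,-0.0777],
  [0.34,0,0,0.0125,0,0,-0.0777],
  [0.34,0,0,0.0125,0,0,-0.0777],
  [0.34,0,0,0.0125,0,0,-0.0777],
  [0.34,0,0,0.0125,0,0,-0.0777],
  [0.34,0,0,0.0125,0,0,-0.0777],
  [0.34,0,0,0.0125,0,0,-0.0777],
  [0.34,0,0,0,0,0,0],
  [0.34,0,0,0,0,0,0],
])

```text
time_s: 7.45
tcp_pos: [0.5911, 0.0237, 0.2003]
eef_rot: [-179.9, 0.1, 53.2]
contact_force: [0.7, -0.9, -0.1]
gripper_width: 0.0292
gripper_force: 0.0
```

```bash
python3 - <<'E'
from h import *
s=get_state();print(s)
save('w3.png',capture('wrist')['frame'])
E
```

```text
{'time_s': 7.45, 'joints': array([ 2.12083845e+01,  1.47637185e+01, -1.37323869e+01, -7.78114570e-04,
       -6.16758168e+01,  1.22023909e+02]), 'qd': array([-0.03001719, -1.08962104,  1.77493603,  0.53893382, -0.42486806,
       -1.80700221]), 'joint_torque': array([-2.20224836e-03, -4.72490323e+01,  2.64158660e+01,  6.12121895e+00,
        1.48812449e-01,  7.51364864e-01]), 'tcp_pos': array([0.59114255, 0.02365902, 0.20031337]), 'eef_rot': array([-1.79908254e+02,  1.45397561e-01,  5.32320396e+01]), 'contact_force': array([ 0.66667445, -0.93418107, -0.06006274]), 'moment': array([-0.08168704, -0.15566375,  0.00064851]), 'gripper_force': 0.0, 'gripper_width': 0.02921758350061989}
```

View pics/w3.png

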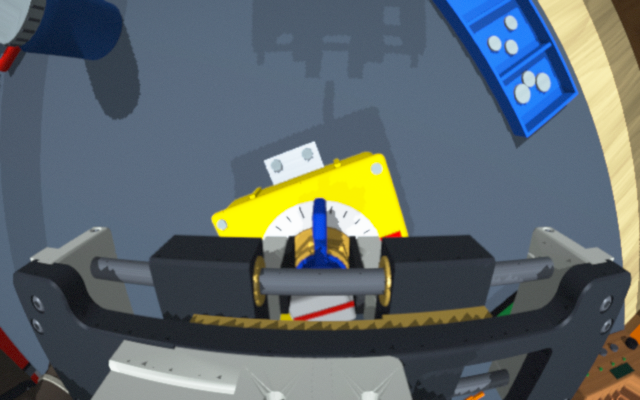

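The wing sits centred between the fingers, at (318,215). I'm descending and starting the push.

Call:
apply_moves([
  [0.34,0,0,0.015,0,0,0],
  [0.34,0,0,0.015,0,0,0],
  [0.34,0,0,0.015,0,0,0],
  [0.34,0,0,0.015,0,0,0],
  [0.34,0,0.005,0,0,0,0],
  [0.34,0,0.005,0,0,0,0],
  [0.34,-0.0012,0.006,0,0,0,0.06],
  [0.34,-0.0012,0.006,0,0,0,0.06],
  [0.34,-0.0012,0.006,0,0,0,0.06],
  [0.34,-0.0012,0.006,0,0,0,0.06],
  [0.34,-0.0012,0.006,0,0,0,0.06],
  [0.34,-0.0012,0.006,0,0,0,0.06],
])

```text
time_s: 8.5
tcp_pos: [0.6181, -0.0141, 0.143]
eef_rot: [-180.0, -0.1, 20.7]
contact_force: [-1.8, 1.3, -0.9]
gripper_width: 0.0298
gripper_force: 0.9
```

```bash
cat >> h.py <<'E'
def stat():
    s=get_state();C=np.array([.554,-.027]);y=np.radians(s['eef_rot'][2])
    ex=np.array([np.cos(y),np.sin(y)]);ey=np.array([np.sin(y),-np.cos(y)]);d=s['tcp_pos'][:2]-C;F=s['contact_force']
    print('t',s['time_s'],'p_tool',(d@ex).round(4),(d@ey).round(4),'z',s['tcp_pos'][2].round(4),'rpy',s['eef_rot'].round(1),'F tool',(F[:2]@ex).round(1),(F[:2]@ey).round(1),F[2].round(1),'w',s['gripper_width'].round(4))
E
python3 -c "
from h import *
stat();look('w4.png')"
```

```text
Traceback (most recent call last):
  File "h.py", line 39, in stat
    print('t',s['time_s'],'p_tool',(d@ex).round(4),(d@ey).round(4),'z',s['tcp_pos'][2].round(4),'rpy',s['eef_rot'].round(1),'F tool',(F[:2]@ex).round(1),(F[:2]@ey).round(1),F[2].round(1),'w',s['gripper_width'].round(4))
                                                                                                                                                                                               ^^^^^^^^^^^^^^^^^^^^^^^^
AttributeError: 'float' object has no attribute 'round'
```

Call:
apply_moves([
  [0.34,-0.0012,0.006,0,0,0,0.06],
  [0.34,-0.0012,0.006,0,0,0,0.06],
  [0.34,-0.0012,0.006,0,0,0,0.06],
  [0.34,-0.0012,0.006,0,0,0,0.06],
  [0.34,-0.0012,0.006,0,0,0,0.06],
  [0.34,-0.0012,0.006,0,0,0,0.06],
  [0.34,-0.0012,0.006,0,0,0,0.06],
  [0.34,-0.0012,0.006,0,0,0,0.06],
  [0.34,-0.0012,0.006,0,0,0,0.06],
  [0.34,-0.0012,0.006,0,0,0,0.06],
  [0.34,-0.0012,0.006,0,0,0,0.06],
  [0.34,-0.0012,0.006,0,0,0,0.06],
  [0.34,-0.0012,0.006,0,0,0,0.06],
  [0.34,-0.0012,0.006,0,0,0,0.06],
  [0.34,-0.0012,0.006,0,0,0,0.06],
])

```text
time_s: 9.75
tcp_pos: [0.5792, -0.0886, 0.1435]
eef_rot: [-179.8, -0.1, -60.3]
contact_force: [1.1, 0.8, -1.2]
gripper_width: 0.0299
gripper_force: 0.7
```

```bash
sed -i "s/s\['gripper_width'\].round(4)/s['gripper_width'],s['gripper_force']/" h.py
python3 -c "
from h import *
stat();look('w4.png');stat()"
```

```text
t 9.75 p_tool 0.066 0.0086 z 0.1435 rpy [-1.798e+02 -1.000e-01 -6.030e+01] F tool -0.1 -1.3 -1.2 w 0.029945987417173966 0.7270684093236923
idx 48 [ 0.6271 -0.0495] deg 12.0 [ 0.6226 -0.0505] [ 0.6305 -0.0488]
line none
wing 540 top 0.1465 [ 0.5904 -0.0884  0.1449] r 0.0714 deg -59.3
t 9.8 p_tool 0.0658 0.0093 z 0.1434 rpy [-1.799e+02 -1.000e-01 -6.070e+01] F tool -0.2 1.2 -0.9 w 0.02989924602613549 0.30787350609898567
```

Call:
apply_moves([
  [0.34,-0.001,0.003,0,0,0,0.03],
  [0.34,-0.0006,0.003,0,0,0,0.03],
  [0.34,-0.0006,0.003,0,0,0,0.03],
  [0.34,-0.0006,0.003,0,0,0,0.03],
  [0.34,-0.0006,0.003,0,0,0,0.03],
  [0.34,-0.0006,0.003,0,0,0,0.03],
])

```text
time_s: 10.3
tcp_pos: [0.5614, -0.092, 0.1434]
eef_rot: [-179.8, -0.1, -76.2]
contact_force: [1.4, -1.2, -1.0]
gripper_width: 0.0296
gripper_force: 0.8
```

```bash
python3 -c "
from h import *
stat()"
```

```text
t 10.3 p_tool 0.0649 0.0083 z 0.1434 rpy [-1.798e+02 -1.000e-01 -7.620e+01] F tool 1.5 -1.0 -1.0 w 0.029575352610301846 0.7512963563203812
```

Call:
apply_moves([
  [0.34,-0.0006,0.003,0,0,0,0.03],
  [0.34,-0.0006,0.003,0,0,0,0.03],
  [0.34,-0.0006,0.003,0,0,0,0.03],
  [0.34,-0.0006,0.003,0,0,0,0.03],
  [0.34,0,0,0,0,0,0],
])

```text
time_s: 10.72
tcp_pos: [0.5485, -0.0916, 0.1432]
eef_rot: [-179.8, -0.0, -87.0]
contact_force: [0.8, -0.7, 0.8]
gripper_width: 0.03
gripper_force: 0.1
```

Call:
apply_moves([
  [0.34,-0.0003,0.0015,0,0,0,0.015],
  [0.34,-0.0003,0.0015,0,0,0,0.015],
  [0.34,-0.0003,0.0015,0,0,0,0.015],
])

```text
time_s: 10.97
tcp_pos: [0.5434, -0.0907, 0.1422]
eef_rot: [-179.9, -0.0, -91.1]
contact_force: [1.3, -1.2, 1.1]
gripper_width: 0.0297
gripper_force: 0.7
```

```bash
python3 -c "
from h import *
stat()"
```

```text
t 10.9667 p_tool 0.0638 0.0094 z 0.1422 rpy [-179.9   -0.   -91.1] F tool 1.1 -1.4 1.1 w 0.029746440674347785 0.6895688362419605
```

Call:
apply_moves([
  [0.34,-0.0003,0.0015,0,0,0,0.015],
  [0.34,-0.0003,0.0015,0,0,0,0.015],
  [0.34,0,0,0,0,0,0],
])

```text
time_s: 11.22
tcp_pos: [0.5395, -0.0898, 0.1416]
eef_rot: [180.0, 0.0, -93.8]
contact_force: [0.4, -0.2, 0.3]
gripper_width: 0.0299
gripper_force: 0.3
```

Call:
apply_moves([
  [0.34,-0.0003,0.0015,0,0,0,0.015],
  [0.34,-0.0003,0.0015,0,0,0,0.015],
  [0.34,0,0,0,0,0,0],
])

```text
time_s: 11.47
tcp_pos: [0.5365, -0.0891, 0.1415]
eef_rot: [180.0, -0.0, -96.5]
contact_force: [0.2, 0.2, 0.0]
gripper_width: 0.03
gripper_force: 0.3
```

Call:
apply_moves([
  [0.34,-0.0003,0.0015,0,0,0,0.015],
  [0.34,-0.0003,0.0015,0,0,0,0.015],
  [0.34,0,0,0,0,0,0],
])

```text
time_s: 11.72
tcp_pos: [0.5335, -0.0882, 0.1414]
eef_rot: [180.0, -0.0, -99.2]
contact_force: [-0.2, -0.4, -0.9]
gripper_width: 0.0298
gripper_force: 0.1
```

Call:
apply_moves([
  [0.34,-0.0003,0.0015,0,0,0,0.015],
  [0.34,-0.0003,0.0015,0,0,0,0.015],
  [0.34,0,0,0,0,0,0],
])

```text
time_s: 11.97
tcp_pos: [0.5307, -0.087, 0.1414]
eef_rot: [180.0, -0.0, -101.8]
contact_force: [0.2, -0.4, -0.0]
gripper_width: 0.0299
gripper_force: 0.1
```

```bash
python3 -c "
from h import *
stat();c=look('w5.png');stat()
P=wpts(c)
save('w5.png',cv2.resize(c['frame'][130:330,220:420],(600,600)))"
```

```text
t 11.9667 p_tool 0.0635 0.0105 z 0.1414 rpy [ 180.    -0.  -101.8] F tool 0.3 -0.3 -0.0 w 0.029933377727499457 0.06234224187210202
idx none
line none
wing 621 top 0.1459 [ 0.5396 -0.096   0.1445] r 0.0704 deg -101.8
t 12.0167 p_tool 0.0635 0.0106 z 0.1414 rpy [ 180.    -0.  -101.8] F tool 0.7 -0.2 0.6 w 0.02993623977113764 0.0020607816986739635
```

View pics/w5.png

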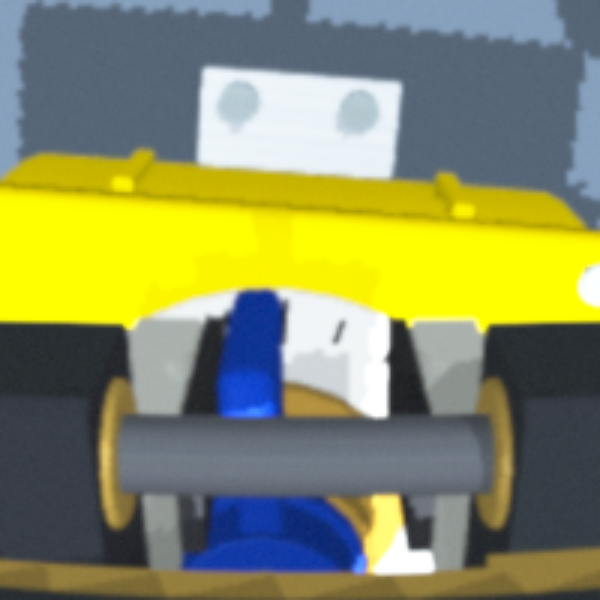

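The wing (250,350) rests against the pushing finger and follows it, and it has not met the stop yet. I'm continuing.

Call:
apply_moves([
  [0.34,-0.0003,0.0015,0,0,0,0.015],
  [0.34,-0.0003,0.0015,0,0,0,0.015],
  [0.34,0,0,0,0,0,0],
])

```text
time_s: 12.27
tcp_pos: [0.528, -0.0858, 0.1414]
eef_rot: [180.0, -0.0, -104.5]
contact_force: [-0.3, 0.4, -0.6]
gripper_width: 0.0297
gripper_force: 0.1
```

Call:
apply_moves([
  [0.34,-0.0003,0.0015,0,0,0,0.015],
  [0.34,-0.0003,0.0015,0,0,0,0.015],
  [0.34,0,0,0,0,0,0],
])

```text
time_s: 12.52
tcp_pos: [0.5255, -0.0844, 0.1415]
eef_rot: [180.0, -0.0, -107.2]
contact_force: [0.4, 0.1, -0.9]
gripper_width: 0.0299
gripper_force: 0.3
```

Call:
apply_moves([
  [0.34,-0.0003,0.0015,0,0,0,0.015],
  [0.34,-0.0003,0.0015,0,0,0,0.015],
  [0.34,0,0,0,0,0,0],
])

```text
time_s: 12.77
tcp_pos: [0.5243, -0.0832, 0.1417]
eef_rot: [-179.9, 0.0, -109.9]
contact_force: [5.5, -4.6, -4.2]
gripper_width: 0.0298
gripper_force: 3.6
```

At the stop, with about 6.7 N against the finger. A little more.

Call:
apply_moves([
  [0.34,0,0.0003,0,0,0,0],
  [0.34,0,0,0,0,0,0],
])

```text
time_s: 12.93
tcp_pos: [0.5242, -0.0832, 0.1417]
eef_rot: [-179.9, 0.0, -109.8]
contact_force: [6.4, -4.9, -5.4]
gripper_width: 0.0302
gripper_force: 4.0
```

```bash
python3 -c "
from h import *
stat()"
```

```text
t 12.9333 p_tool 0.063 0.0091 z 0.1417 rpy [-179.9    0.  -109.8] F tool 2.5 -7.7 -5.4 w 0.030213013044337045 4.000461548566818
```

Call:
apply_moves([
  [0.34,0,0.0002,0,0,0,0],
  [0.34,0,0,0,0,0,0],
])

```text
time_s: 13.1
tcp_pos: [0.5241, -0.0832, 0.1418]
eef_rot: [-179.8, 0.0, -109.8]
contact_force: [7.1, -6.1, -4.9]
gripper_width: 0.0299
gripper_force: 4.2
```

```bash
python3 -c "
from h import *
stat()"
```

```text
t 13.1 p_tool 0.063 0.0091 z 0.1418 rpy [-179.8    0.  -109.8] F tool 3.3 -8.7 -4.9 w 0.02987218349190713 4.15767565369606
```

Nipped at 8.7 N with no movement. I'm backing the finger off the wing gently, rising and checking.

Call:
apply_moves([
  [0.34,0,-0.004,0,0,0,0],
  [0.34,0,-0.005,0,0,0,0],
  [0.34,0,0,0,0,0,0],
  [0.34,0,0,-0.02,0,0,0],
  [0.34,0,0,-0.03,0,0,0],
  [0.34,0,0,-0.03,0,0,0],
  [0.34,0,0,-0.03,0,0,0],
  [0.34,-0.02,0,-0.03,0,0,0],
  [0.34,-0.03,0,-0.03,0,0,0],
  [0.34,-0.03,0,-0.01,0,0,0],
  [0.34,0,0,0,0,0,0],
  [0.34,0,0,0,0,0,0],
])

```text
time_s: 14.1
tcp_pos: [0.5583, -0.0097, 0.3214]
eef_rot: [-180.0, 0.0, -109.8]
contact_force: [-0.3, -1.2, -0.5]
gripper_width: 0.0297
gripper_force: 0.0
```

```bash
python3 -c "
from h import *
stat();look('w6.png')"
```

```text
t 14.1 p_tool -0.0177 0.0018 z 0.3214 rpy [-180.     0.  -109.8] F tool 1.3 -0.1 -0.5 w 0.029695981653957093 0.0
idx 98 [ 0.6079 -0.0433] deg -16.2 [ 0.5887 -0.0377] [ 0.6286 -0.0493]
line 213 [ 0.5606 -0.0294] deg -18.3 [ 0.5345 -0.0207] [ 0.5859 -0.0377]
wing 191 top 0.1464 [ 0.5343 -0.0872  0.1452] r 0.0633 deg -108.2
wing 190 top 0.1459 [0.5725 0.0321 0.1446] r 0.0619 deg 72.6
```

View pics/w6.png

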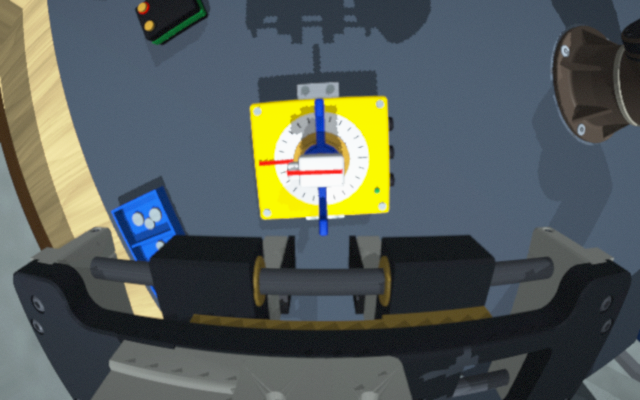

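The line reads -18.3° against the index at -16.2°, about 2° off and within the 5° limit. The wing tops are at 0.146 m, which is the home height, and the gripper is clear. Handing in.

```bash
python3 -c "
from plant import close_job
print(close_job())"
```

```text
the job is handed in; nothing more can be done
None
```

The job is handed in: the antenna's red line is about 2° off the index, inside the 5° limit, and the jam nut is down on the brass adapter, nipped up at about 8.7 N; I moved nothing else on the counter.

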